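# Close the resin jar snugly in its holder

## Robot

A 6-joint arm with a two-finger parallel gripper is mounted at the origin on the work surface. World frame = base frame: x ahead of the robot, y to its left, z up, the work surface at z = 0. Lengths are in m, angles in rad, forces in N, time in s.
With the tool pointing down it reaches from about 0.3 to 0.775 m from the base axis. Payload 14.6 kg.
Tool frame: the origin (TCP) lies midway between the tips of the shut fingers; the grasp point (between the pads) lies 19 mm behind it; z points along the fingers, y is the line along which they close (so a half turn about z gives the same grasp; the last joint's range is limited). The gripper opens to 94 mm and grips with 3 to 60 N. Pads are 16 mm wide; open, the fingers measure 119 mm over their backs; the gripper's body (75 mm by 177 mm) begins 78 mm behind the grasp point.
Start: joints at [-1.388, 0.3, 1.521, -0, 1.321, -0.067], TCP at [0.136, -0.533, 0.205] pointing down, gripper open.
Joint ranges: [-3.03, 3.03], [-0.79, 2.21], [0.23, 2.52], [-1.04, 4.18], [0, 3.07], [-2.55, 2.55]. Speed limits (rad/s): [2.22, 2.22, 2.57, 3.14, 3.14, 3.14].

## Interface

Orientations are given as a rotation vector (axis times angle).
In Python, from bench import manip gives the robot as it stands. The module is installed in compiled form; this text tells all that it offers. Calls block until the motion is done:
- manip.reach(position, orientation): joint-space move of the TCP to a pose.
- manip.move_linear(position, ori=None, rate=0.15): straight line of the TCP; ori=None keeps the orientation; rate is the mean speed in m/s.
- manip.goto_joints(angles): joint-space move.
- manip.ungrasp() and manip.gripper_close(): open the fingers fully, or close them until they stop; the grip force is fixed at half the most.
- manip.wait(seconds).
- manip.solve_ik(position, orientation): joint angles nearest the present ones, or None.
- manip.observe(): the state.
- manip.get_image(name): name is "scene" or "side" or "wrist"; returns a dict with "image" (400x640x3 uint8, blue, green, red), "fx", "fy", "cx", "cy" (pixels), "k1" (the pictures are not rectified: a ray, as slopes to the right and down, at radius r is drawn at 1 + k1 r^2 times it, then the intrinsics apply), "R" (3x3) and "t" (3): a world point X has camera coordinates R X + t; the wrist camera has in their place "tool_from_camera" (4x4, takes a point from camera to tool coordinates, whose origin is the TCP and whose axes are the flange's). Camera axes: x right, y down, z forward; pixel columns grow to the right and rows downward; lengths in m; the calibration is good to about 2 mm. A picture is of the moment at which its call begins: read the wrist's pose just before it. There is no depth.
A pose or a line that the arm cannot do raises manip.IKError and nothing moves.
- manip.hand_in(): hands the job in; it is judged then, once.
Trained networks look in the newest picture that a camera, given by its name, has taken for a name from the list of things; names that differ only in an ending like _2 or _b are one class to them, and where a whole thing is asked for, a point or a joint stands for the part that bears it (a point fixed in the world has none). Each returns a list of dicts, best first, with "p" (0 to 1); they miss things now and then, are a little off and sometimes report something else, mostly with a low value. They report only what shows in the picture. A call takes as long as a camera call.
- manip.search_frame(name, camera): "extent" ([left, top, right, bottom] as shares, 0 to 1, of the picture: columns of its width, rows of its height, round what is visible of it).
- manip.trace(name, camera): "region" (400x640 bool, what is visible of it) and "extent" ([left, top, right, bottom] as shares, 0 to 1, of the picture: columns of its width, rows of its height, round what is visible of it).
The state is a dict: "time_s": time; "joints": joint angles; "dq": joint speeds; "joint_efforts": joint torques, N m; "ee_pos": TCP position; "ee_rot": TCP orientation; "wrist_force": force on the tool from outside, world axes, zero at the start; "moment": the same for the moment, N m; "gripper_width": finger opening in m; "gripper_force": force on a finger pad.
Only numpy, scipy, OpenCV 4.12 (cv2) and the standard library are available. Lean on these libraries where they do the work, as an engineer would, in place of code of your own. Each camera call takes 0.05 s, during which the arm holds its last target. There are 200 camera calls.

## Task

Take the resin jar with the red lid and set it fully down into the blue square holder so that it cannot turn, then screw its lid clockwise, in as many turns of the hand as it needs, until it is snug on its gasket but not overtightened. Leave the jar standing closed in the holder, let go of it, and leave the other things on the bench where they are.

Things in the scene. Friction and masses are not known exactly. Their poses are not given: they have to be found in the camera images.
- jar: Square amber jar, body 60 x 60 mm, 56 mm tall, with a round neck 42 mm wide under its red screw lid; 0.2 to 0.4 kg, loose on the table. Origin: centre of its underside; z up the jar's axis, x and y square to its sides (any quarter turn fits the holder).
- lid: Red ribbed round lid of that jar, 53 mm across, 26 mm tall. Origin: on the axis at the lid's lower edge, at the start 72 mm above the jar's underside, with 16 mm of free neck below it. It is already started on its thread and cannot come off. Clockwise from above moves it down 1 mm per rad (let the hand sink with it). A grip of 20 to 30 N turns it without slipping.
- lid_top (a point): Centre of the lid's top, 98 mm above the jar's underside at the start. How the lid feels: 0.1 N m of drag for 0.8 to 3.2 rad (gaskets differ, unseen), then the springy gasket adds a push-back growing 0.6 N m per rad, felt also when held still, give or take the drag. Snug: 0.2 to 0.35 N m; 0.5 or more ruins the gasket. Let go, it eases back by up to 0.5 rad and stays; that is normal.
- holder: Blue square jar holder bolted to the table: open socket 76 mm outside, 66 x 66 mm inside, walls 5 mm thick, rim 34 mm and inner floor 5 mm above the table. A flat foot 4 mm thick reaches 62 mm to either side along its y. Origin: centre of its underside, at table height; x and y square to the sides. A jar in it can twist about 0.1 rad before the walls hold it.
- spare_jar: The same kind of jar but with a black lid (95 mm tall), already closed; leave it alone. Origin: centre of its underside.
- panel_a: White flat sensor panel, 150 x 100 x 6 mm, loose; leave alone. Origin: centre of its underside.
- panel_b: Second white sensor panel, as panel_a; leave alone.
- clip_red: Red test clip, about 65 mm long, 11 mm wide, 12 mm tall, loose; leave alone. Origin: about its middle, on the underside.
- clip_black: Black test clip, as the red one; leave alone.
- tape_roll: Roll of teal tape lying flat, 64 mm across, 18 mm tall; leave alone. Origin: centre of its underside.
- screwdriver: Screwdriver lying on the table, 170 mm long; leave alone.

How it is judged:
On the way, in this order (a step that is already met when the one before it is completed fails the run):
1. the jar stands fully down and upright in the holder (z of jar in the frame of holder below 0.01 m and horizontal distance between jar and holder below 0.008 m and angle between jar's own z axis and vertical below 0.08 rad), for 0.2 s.
2. with the jar in the holder, the lid is screwed snug: its push on the springy gasket (at 17.5 mm from the axis) has passed 5 N, that is 0.09 N m (all of step 1 and contact force between lid and jar above 5 N), for 0.1 s.
At the end, for the whole second after the job is handed in: The jar stands upright (within 0.08 rad) in the holder, its underside less than 10 mm above the table and within 8 mm of the holder's centre, at rest and released; the lid still bears on the gasket with more than 3 N (released after being snug, it keeps about 5.7 N at most, which is enough) (all of step 1 and contact force between lid and jar above 3 N and linear speed of jar below 0.02 m/s and contact force between the fingers and jar below 0.05 N); the robot touches nothing.
It fails at once if the lid is overtightened: it pushes on the gasket with more than 29 N (0.5 N m) (contact force between lid and jar above 29 N).
It fails at once if the jar is tipped by more than 0.6 rad (angle between jar's own z axis and vertical above 0.6 rad).
It fails at once if the spare jar is pushed more than 20 mm or tipped (distance of spare_jar from where it was at the start of the episode above 0.02 m or angle between spare_jar's own z axis and vertical above 0.3 rad).
It fails at once if another thing on the bench is moved by more than 30 mm (distance of any of panel_a, panel_b, clip_red, clip_black, tape_roll, screwdriver from where it was at the start of the episode above 0.03 m).
It also fails if it takes over 72 s, if anything falls off the work surface, if the arm or the gripper's body presses on something with over 40 N, if the wrist force passes 120 N, or if a joint passes its speed limit or range.

## Working session

There is one attempt and no reset: what is moved stays moved. The work goes in short steps, each a Python script; the robot and the scene stay as the last script left them, time stands still between calls to the robot, and variables do not carry over. Pictures are saved under pics/ and viewed, at most 10 in all, crops included, and the job is handed in when it is done.

```bash
mkdir -p pics
cat > h.py <<'E'
import numpy as np, cv2
from bench import manip
def cam(n):
    return manip.get_image(n)
def ray(c,u,v):
    K=np.array([[c['fx'],0,c['cx']],[0,c['fy'],c['cy']],[0,0,1.]])
    p=cv2.undistortPoints(np.array([[[u,v]]],float),K,np.array([c['k1'],0,0,0.]))[0,0]
    d=np.array([p[0],p[1],1.])
    R=np.array(c['R']);t=np.array(c['t'])
    return -R.T@t, R.T@d
def onz(c,u,v,z):
    o,d=ray(c,u,v); return o+d*(z-o[2])/d[2]
def proj(c,X):
    K=np.array([[c['fx'],0,c['cx']],[0,c['fy'],c['cy']],[0,0,1.]])
    return cv2.projectPoints(np.atleast_2d(X).astype(float),cv2.Rodrigues(np.array(c['R'],float))[0],np.array(c['t'],float),K,np.array([c['k1'],0,0,0.]))[0][:,0]
E
python3 - <<'E'
from h import *
s=manip.observe();print(s)
ims=[]
for n in('scene','side'):
    c=cam(n);cv2.imwrite(f'pics/{n}.png',c['image'])
    print(n,c['R'],c['t'],c['fx'],c['k1'])
    for k in('jar','lid','holder','spare_jar','panel_a','tape_roll','screwdriver','clip_red'):
        for r in manip.search_frame(k,n)[:3]: print(k,round(r['p'],2),(np.array(r['extent'])*[640,400,640,400]).round(0))
E
```

```text
{'time_s': 0.0, 'joints': array([-1.38760746e+00,  3.00467482e-01,  1.52157391e+00,  2.84606976e-05,
        1.32068558e+00, -6.66472773e-02]), 'dq': array([ 0.00109746, -0.00024832, -0.00052679, -0.00031072,  0.00014162,
       -0.00082002]), 'joint_efforts': array([ 3.90468820e-03, -5.31803226e+01, -3.52733839e+01,  7.09769432e-02,
        2.43294309e-02, -9.81603193e-05]), 'ee_pos': array([ 0.13591738, -0.53267744,  0.20489135]), 'ee_rot': array([-3.11598920e+00, -3.91269561e-01,  6.05102364e-05]), 'wrist_force': array([0.2109042 , 0.509773  , 0.36559978]), 'moment': array([0.00679914, 0.02365953, 0.03039773]), 'gripper_force': 0.0, 'gripper_width': 0.09426423254869097}
scene [[ 0.80579736  0.59214909 -0.00707552]
 [ 0.4783476  -0.65788672 -0.58169462]
 [-0.34910483  0.46534343 -0.81337649]] [-0.46267577 -0.21903266  1.57368122] 499.68204980670055 -0.049904618449461986
jar 0.55 [310. 125. 341. 161.]
lid 0.83 [315. 125. 332. 143.]
holder 0.95 [280. 224. 322. 270.]
spare_jar 0.85 [378. 150. 405. 186.]
panel_a 0.82 [276. 299. 349. 356.]
panel_a 0.72 [348. 229. 414. 281.]
tape_roll 0.75 [247. 338. 273. 365.]
screwdriver 0.65 [378. 123. 421. 148.]
clip_red 0.37 [334. 114. 341. 122.]
side [[-0.96101941 -0.27593028 -0.01744084]
 [-0.12465647  0.48873618 -0.86348   ]
 [ 0.24678425 -0.82764693 -0.50408144]] [0.55484102 0.14899782 1.20000338] 516.8824820920422 -0.16081159271874304
jar 0.79 [336. 241. 368. 289.]
lid 0.78 [341. 238. 364. 267.]
lid 0.21 [314. 192. 342. 222.]
holder 0.98 [311. 188. 343. 221.]
spare_jar 0.6 [247. 235. 280. 284.]
panel_a 0.83 [220. 205. 282. 232.]
panel_a 0.7 [266. 167. 317. 179.]
tape_roll 0.51 [313. 152. 331. 167.]
tape_roll 0.39 [342. 239. 364. 265.]
screwdriver 0.95 [230. 308. 305. 334.]
clip_red 0.63 [361. 321. 369. 342.]
```

View pics/scene.png

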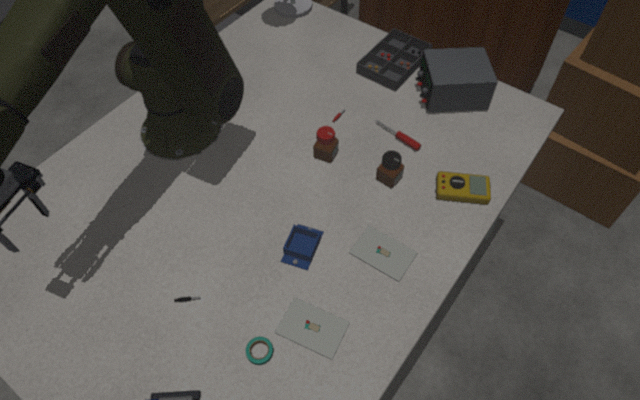

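View pics/side.png

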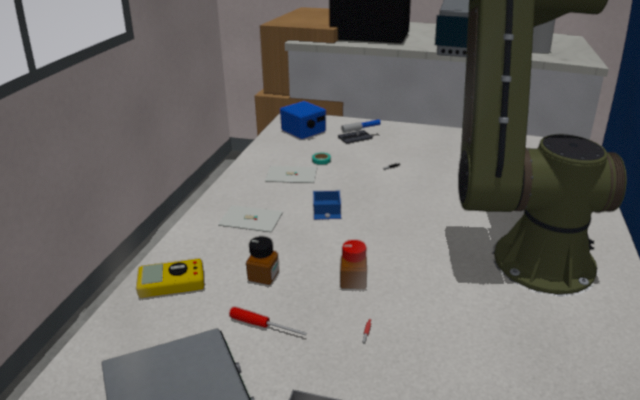

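The scene picture shows the red-lid jar at about (325,143), the black-lid spare at (391,168) and the holder at (301,247). The side picture agrees, with the jar at (353,264) and the holder at (327,205). Next I'll locate them roughly and look from above with the wrist camera.

```bash
cat >> h.py <<'E'
from scipy.spatial.transform import Rotation as Ro
def down(yaw): # tool z down, tool x at angle yaw in world
    c,s=np.cos(yaw),np.sin(yaw)
    return Ro.from_matrix(np.array([[c,s,0],[s,-c,0],[0,0,-1.]])).as_rotvec()
def wcam():
    s=manip.observe(); c=manip.get_image('wrist')
    T=np.eye(4);T[:3,:3]=Ro.from_rotvec(s['ee_rot']).as_matrix();T[:3,3]=s['ee_pos']
    W=np.linalg.inv(T@np.array(c['tool_from_camera'])); c['R']=W[:3,:3];c['t']=W[:3,3]
    return c
E
python3 - <<'E'
from h import *
for n in('scene','side'):
    c=cam(n)
    for k,z in(('lid',.085),('holder',.017),('spare_jar',.05)):
        r=manip.search_frame(k,n)
        e=np.array(r[0]['extent'])*[640,400,640,400]
        print(n,k,onz(c,(e[0]+e[2])/2,(e[1]+e[3])/2,z).round(3))
c=wcam();print(c['tool_from_camera'],c['fx'],c['k1'])
s=manip.observe();print(Ro.from_rotvec(s['ee_rot']).as_matrix().round(3))
E
```

```text
scene lid [0.435 0.178 0.085]
scene holder [ 0.584 -0.123  0.017]
scene spare_jar [0.646 0.206 0.05 ]
side lid [0.434 0.189 0.085]
side holder [ 0.563 -0.094  0.017]
side spare_jar [0.635 0.223 0.05 ]
[[ 3.23465427e-04 -9.61184467e-01 -2.75906353e-01  8.09813983e-02]
 [ 9.99999940e-01  3.45125525e-04 -2.99517807e-05 -4.51164638e-04]
 [ 1.24011511e-04 -2.75906326e-01  9.61184521e-01 -1.78941611e-01]
 [ 0.00000000e+00  0.00000000e+00  0.00000000e+00  1.00000000e+00]] 307.2959259556712 -0.0050453694796983835
[[ 0.969  0.247  0.   ]
 [ 0.247 -0.969  0.   ]
 [ 0.     0.    -1.   ]]
```

```bash
cat > look.py <<'E'
from h import *
def look(x,y,z,yaw,tag):
    manip.reach([x,y,z],down(yaw)); manip.wait(.3)
    c=wcam(); cv2.imwrite(f'pics/{tag}.png',c['image'])
    out={}
    for k in('jar','lid','holder','spare_jar'):
        for r in manip.trace(k,'wrist')[:2]:
            m=r['region'].astype(np.uint8); e=np.array(r['extent'])*[640,400,640,400]
            print(tag,k,round(r['p'],2),e.round(0),cv2.minAreaRect(cv2.findNonZero(m)))
            out.setdefault(k,m)
    np.savez(f'{tag}.npz',R=c['R'],t=c['t'],**{k:c[k] for k in('fx','fy','cx','cy','k1')},**{'m_'+k:v for k,v in out.items()})
    return c,out
E
python3 - <<'E'
from look import *
look(.574,-.108,.2,np.arctan2(-.108,.574)+np.pi/2,'wh')
look(.434,.183,.26,np.arctan2(.183,.434)+np.pi/2,'wj')
print(manip.observe()['joints'],manip.observe()['time_s'])
a=np.hstack([cv2.imread('pics/wh.png')[:,120:520],cv2.imread('pics/wj.png')[:,120:520]]);cv2.imwrite('pics/w1.png',a)
E
```

```text
wh holder 0.86 [275. 124. 368. 233.] ((317.9000244140625, 180.79998779296875), (97.04534149169922, 66.18760681152344), 63.43495178222656)
wh holder 0.35 [395. 348. 441. 377.] ((419.95135498046875, 364.0274353027344), (24.31962013244629, 47.141109466552734), 87.1375961303711)
wj jar 0.71 [296. 150. 349. 210.] ((321.97613525390625, 178.32891845703125), (47.92589569091797, 56.95752716064453), 10.491477012634277)
wj lid 0.61 [300. 158. 342. 210.] ((321.5, 184.0), (48.0, 45.0), 90.0)
wj holder 0.82 [305. 355. 356. 390.] ((330.0574035644531, 370.36883544921875), (48.165016174316406, 37.11965560913086), 5.19442892074585)
wj holder 0.52 [409. 317. 453. 369.] ((434.83514404296875, 341.9691162109375), (44.54661560058594, 42.37921142578125), 19.358993530273438)
wj spare_jar 0.6 [432. 180. 513. 241.] ((473.0077209472656, 213.36151123046875), (76.7774887084961, 47.25722885131836), 29.744882583618164)
[ 3.21116460e-01  8.20365378e-02  1.65258123e+00 -2.11795390e-05
  1.40697315e+00 -7.77454466e-02] 5.875
```

View pics/w1.png

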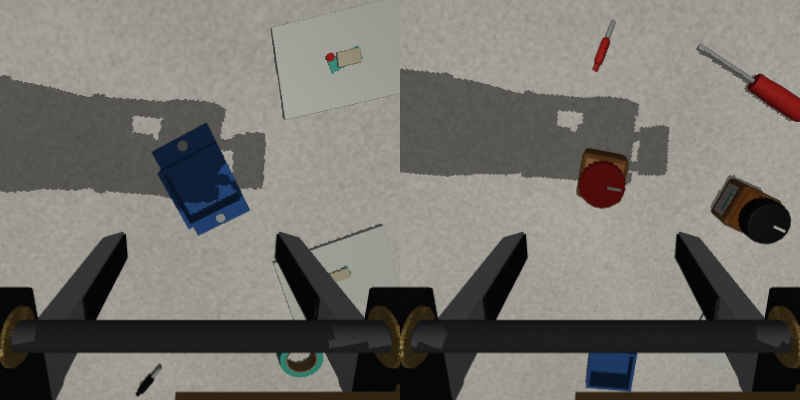

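The left half shows the holder from above at about (318,181) in the wrist frame, with its foot running diagonally. The right half shows the red-lid jar at about (322,180), partly in shadow. I'll fit silhouette models to both.

```bash
cat > fit.py <<'E'
from h import *
from scipy.optimize import minimize
S=4
def hullmask(c,P,M):
    p=proj(c,P); h=cv2.convexHull(((p+.5)*S).astype(np.float32)).round().astype(np.int32)
    cv2.fillConvexPoly(M,h,1)
def box(a,b,z0,z1): return np.array([[x,y,z] for x in(-a,a) for y in(-b,b) for z in(z0,z1)])
def cyl(r,z0,z1):
    t=np.linspace(0,2*np.pi,40); return np.vstack([np.c_[r*np.cos(t),r*np.sin(t),0*t+z] for z in(z0,z1)])
def jarparts(q,z=0): return [box(.03,.03,0,.056),cyl(.021,.05,.075),cyl(.0265,.072,.098)]
def holdparts(q): return [box(.038,.038,0,.034),box(q[3],.062,0,.004)]
def place(P,q): 
    c,s=np.cos(q[2]),np.sin(q[2]); return P@np.array([[c,s,0],[-s,c,0],[0,0,1]])+[q[0],q[1],0]
def fit(c,mask,parts,q0,pad=40):
    ys,xs=np.nonzero(mask); 
    mk=cv2.resize(mask.astype(np.uint8),None,fx=S,fy=S,interpolation=cv2.INTER_NEAREST)
    def cost(q):
        M=np.zeros_like(mk)
        for P in parts(q): hullmask(c,place(P,q),M)
        return 1-(M&mk).sum()/max(1,(M|mk).sum())
    best=None
    for dy in np.linspace(0,np.pi/2 if len(q0)==3 else np.pi,8,endpoint=False):
        q=np.array(q0,float);q[2]+=dy
        sim=np.vstack([q]+[q+d for d in np.diag([.008,.008,.15,.006][:len(q)])])
        r=minimize(cost,q,method='Nelder-Mead',options=dict(initial_simplex=sim,xatol=1e-4,fatol=1e-5,maxiter=250))
        if best is None or r.fun<best.fun: best=r
    return best
def big(m,seed):
    m=cv2.morphologyEx(m.astype(np.uint8),cv2.MORPH_CLOSE,np.ones((5,5)))
    n,l=cv2.connectedComponents(m); u,v=seed
    w=l[v-8:v+8,u-8:u+8]; return l==np.bincount(w[w>0]).argmax()
def colours(im):
    h=cv2.cvtColor(im,cv2.COLOR_BGR2HSV).astype(int); H,Sa,V=h[...,0],h[...,1],h[...,2]
    return (abs(H-113)<14)&(Sa>110), ((H<20)|(H>170))&(Sa>90)
E
python3 - <<'E'
from fit import *
def load(t):
    d=dict(np.load(t+'.npz')); d['image']=cv2.imread(f'pics/{t}.png'); return d
vis=[]
for t,seed,i,parts,q0 in(('wh',(318,181),0,holdparts,[.574,-.108,0,.03]),('wj',(321,183),1,jarparts,[.434,.183,0])):
    c=load(t); m=big(colours(c['image'])[i],seed); r=fit(c,m,parts,q0); print(t,m.sum(),r.x.round(4),r.fun)
    v=cv2.resize(c['image'],None,fx=4,fy=4)
    M=np.zeros(v.shape[:2],np.uint8)
    for P in parts(r.x): 
        p=cv2.convexHull(((proj(c,place(P,r.x))+.5)*4).astype(np.float32)).astype(int); cv2.polylines(v,[p],1,(0,255,255),1)
    mm=cv2.findContours(cv2.resize(m.astype(np.uint8),None,fx=4,fy=4),cv2.RETR_EXTERNAL,2)[0]; cv2.drawContours(v,mm,-1,(0,255,0),1)
    vis.append(v[seed[1]*4-250:seed[1]*4+250,seed[0]*4-200:seed[0]*4+200])
cv2.imwrite('pics/fit1.png',np.hstack(vis))
E
```

```text
wh 5906 [ 0.575  -0.1098  3.4351  0.0368] 0.05860334191770977
wj 2398 [0.4355 0.1844 0.2401] 0.08045453455757201
```

View pics/fit1.png

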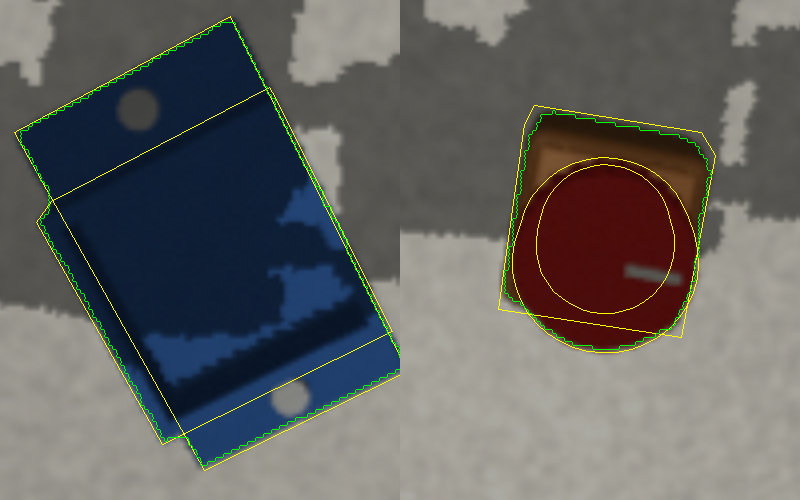

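Both fits are tight. Next: grasp the body and carry the jar to hover above the holder.

Run:
```python
from h import *
jx,jy,jq=.4355,.1844,.2401; hx,hy,hq=.575,-.1098,.2935
o=down(jq+np.pi/2)
manip.reach([jx,jy,.15],o); manip.move_linear([jx,jy,.034],rate=.1)
s=manip.observe();print(s['wrist_force'])
manip.gripper_close(); s=manip.observe();print(s['gripper_width'],s['gripper_force'],s['wrist_force'],s['ee_pos'])
manip.move_linear([jx,jy,.14],rate=.1); manip.wait(.2);s=manip.observe();print(s['gripper_width'],s['wrist_force'],s['moment'])
oh=down(hq+np.pi/2)
manip.move_linear([hx,hy,.14],oh,rate=.2); manip.wait(.4)
s=manip.observe();print(s['ee_pos'],s['joints'],s['time_s'],s['gripper_width'])
c=wcam(); cv2.imwrite('pics/hov.png',c['image'])
a=cam('scene')['image'][150:300,220:380];b=cam('side')['image'][110:260,250:410]
cv2.imwrite('pics/hov2.png',np.hstack([cv2.resize(c['image'][100:400,170:470],(400,400)),cv2.resize(np.vstack([a,b]),(213,400))]))
```

```text
[-0.10693918  0.18824513 -0.00932155]
0.059829244693875974 29.817691147327423 [ 0.85258684 -0.43086844  2.36743128] [0.43547729 0.18438667 0.03404897]
0.059635321785846955 [-0.57115059  0.04587179 -3.1498027 ] [-0.08462866 -0.17486965 -0.00324977]
[ 0.57499215 -0.10969823  0.14005418] [-2.51096251e-01  4.36455867e-01  1.49192729e+00  3.08732584e-05
  1.21314507e+00 -5.44694997e-01] 11.9083 0.05989838652130863
```

View pics/hov2.png

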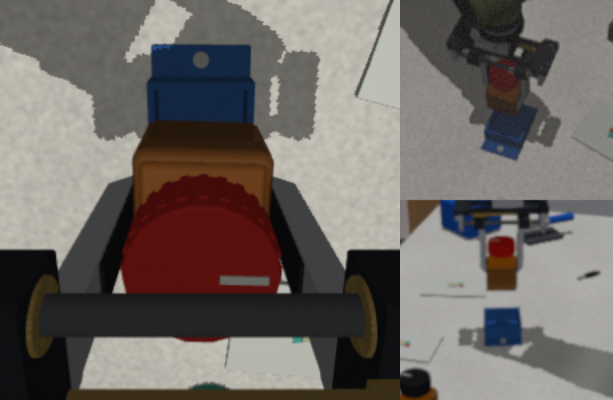

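The jar hangs level and laterally aligned with the holder (both near column 202 of the crop). I'll check the fore-aft alignment from the edge rows: jar underside edge at crop row 122, holder rim at 80, foot end at 45.

Run:
```python
from h import *
s=manip.observe();c=wcam();R=Ro.from_rotvec(s['ee_rot']).as_matrix()
for n,u,v,z in(('jarbot',203,122,.106),('rim',201,80,.034),('foot',201,45,.002),('L',133,150,.162),('Rr',272,150,.162),('hL',148,80,.034),('hR',254,80,.034)):
    print(n,((onz(c,170+u*.75,100+v*.75,z)-s['ee_pos'])@R).round(4))
```

```text
jarbot [0.0271 0.0015 0.034 ]
rim [0.0391 0.0005 0.106 ]
foot [0.0609 0.0005 0.138 ]
L [ 0.0297 -0.027  -0.022 ]
Rr [ 0.0297  0.029  -0.022 ]
hL [ 0.0391 -0.0364  0.106 ]
hR [0.0391 0.0374 0.106 ]
```

Run:
```python
from h import *
s=manip.observe();q=.2935;p=np.array(s['ee_pos'])+.001*np.array([-np.sin(q),np.cos(q),0]);p[2]=.078
manip.move_linear(p,rate=.1);manip.wait(.2);f0=manip.observe()['wrist_force'];print(f0)
z=.078
while z>.0395:
    z=max(z-.004,.0392); manip.move_linear([p[0],p[1],z],rate=.04); s=manip.observe();f=s['wrist_force']-f0
    print(round(z,4),f.round(1),s['moment'].round(2))
    if np.linalg.norm(f)>12: print('contact');break
print(s['time_s'],s['ee_pos'],s['gripper_width'])
```

```text
[ 0.11622279 -0.21489538 -1.55602825]
0.074 [ 0.5 -0.2 -1.4] [-0.02 -0.12 -0.05]
0.07 [-0.1  0.5 -1.2] [-0.09 -0.08  0.01]
0.066 [-0.6  0.1 -0.8] [-0.02 -0.07  0.02]
0.062 [-0.8 -0.5 -1.6] [-0.04 -0.1  -0.01]
0.058 [ 0.3  0.4 -1.6] [-0.05 -0.08 -0.03]
0.054 [ 0.5  0.9 -2.1] [-0.01 -0.12  0.01]
0.05 [ 0.1 -0.6 -1.4] [-0.02 -0.11 -0.02]
0.046 [-0.3 -0.8 -0.2] [-0.02 -0.06 -0.01]
0.042 [-0.7  0.7 -0.6] [-0.07 -0.15  0.05]
0.0392 [ 0.3  0.3 -0.5] [-0.06 -0.12  0.05]
15.575 [ 0.57464038 -0.10884793  0.03909024] 0.059991450084596276
```

The jar went in without contact. Now release it, regrip on the lid at one end of the wrist range, and turn.

```bash
cat > turn.py <<'E'
from h import *
P=np.array([.57464,-.10885]); 
def pose(yaw,z): 
    q=manip.solve_ik([P[0],P[1],z],down(yaw)); 
    if q is None: raise SystemExit('ik')
    return q
def mz(n=6,dt=.02):
    a=[]
    for _ in range(n): manip.wait(dt); a.append(np.r_[manip.observe()['moment'],manip.observe()['wrist_force']])
    return np.mean(a,0)
E
python3 - <<'E'
from turn import *
manip.ungrasp(); manip.wait(.3); s=manip.observe(); print(s['gripper_width'],s['wrist_force'])
manip.move_linear([*P,.075],rate=.1)
j=np.array(manip.observe()['joints']); j[5]=-2.4; 
yaw0=.2935+np.pi/2+(-.5447+2.4)
q=manip.goto_joints(j); s=manip.observe()
R=Ro.from_rotvec(s['ee_rot']).as_matrix(); yaw=np.arctan2(R[1,0],R[0,0]); print('yaw',yaw,yaw0,s['ee_pos'],s['time_s'])
manip.move_linear([*P,.071],rate=.05); print('free',mz().round(3))
manip.gripper_close(); s=manip.observe(); print(s['gripper_width'],s['gripper_force'],s['ee_pos'],s['joints'],s['time_s']); print('grip',mz().round(3))
t=s['time_s']; q=pose(yaw-.1,.0709); print(q); manip.goto_joints(q); print(manip.observe()['time_s']-t,mz().round(3))
cv2.imwrite('pics/g.png',np.hstack([cv2.resize(cam(n)['image'][y:y+150,x:x+160],None,fx=2,fy=2) for n,x,y in(('scene',220,150),('side',250,110))]))
E
```

```text
0.09439659351611124 [ 0.24304022  0.24421089 -0.60857278]
yaw -2.5631381793019585 3.719596326794896 [ 0.57448626 -0.10880239  0.07472952] 18.7083
free [ 0.092 -0.097 -0.017  0.151 -0.134 -0.086]
0.052361190584546496 29.999930262565613 [ 0.57473513 -0.10893059  0.07105895] [-2.49879540e-01  5.15918251e-01  1.54967740e+00 -9.56910508e-05
  1.07546861e+00 -2.39993805e+00] 19.775
grip [-0.099 -0.258 -0.006  0.98  -1.097 -0.022]
[-2.49825094e-01  5.16190720e-01  1.54967705e+00 -4.44089210e-16
  1.07572488e+00 -2.29907590e+00]
0.3500000000000014 [ 0.107 -0.22  -0.004  0.891 -0.143  0.022]
```

View pics/g.png

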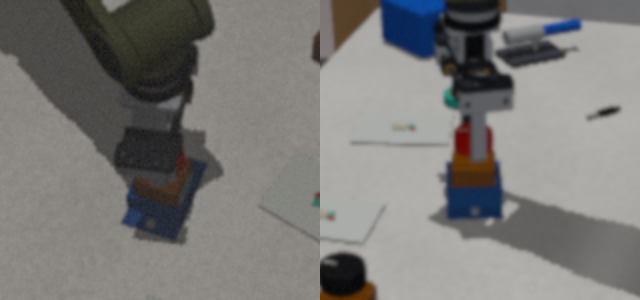

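The jar is seated in the holder and the fingers are on the lid. Start turning clockwise while watching the yaw moment.

Run:
```python
from turn import *
yaw0=-2.5631; a=.1; rec=[]
while True:
    q=pose(yaw0-a,.071-.001*a)
    if q[5]>2.45: print('range end');break
    manip.goto_joints(q); v=mz(5); rec.append((round(a,2),round(v[2],3),round(float(np.linalg.norm(v[3:])),1)))
    M=abs(v[2])
    if M>=.29 or manip.observe()['time_s']>50: break
    a+=.1 if M<.2 else .05
print(rec); s=manip.observe(); print(s['time_s'],s['joints'],s['gripper_width'],s['gripper_force'],mz(10).round(3))
```

```text
[(0.1, np.float64(0.002), 0.9), (0.2, np.float64(-0.032), 0.4), (0.3, np.float64(-0.02), 0.6), (0.4, np.float64(-0.002), 0.9), (0.5, np.float64(-0.018), 0.7), (0.6, np.float64(-0.031), 0.8), (0.7, np.float64(-0.016), 0.7), (0.8, np.float64(-0.035), 0.5), (0.9, np.float64(-0.037), 0.5), (1.0, np.float64(-0.003), 1.0), (1.1, np.float64(-0.029), 1.3), (1.2, np.float64(-0.025), 0.9), (1.3, np.float64(-0.048), 1.0), (1.4, np.float64(-0.032), 1.3), (1.5, np.float64(-0.049), 1.3), (1.6, np.float64(-0.018), 1.3), (1.7, np.float64(-0.052), 1.6), (1.8, np.float64(-0.024), 1.3), (1.9, np.float64(-0.03), 1.1), (2.0, np.float64(-0.048), 1.1), (2.1, np.float64(-0.032), 1.2), (2.2, np.float64(-0.009), 1.0), (2.3, np.float64(-0.032), 1.5), (2.4, np.float64(-0.032), 1.0), (2.5, np.float64(-0.029), 1.8), (2.6, np.float64(-0.038), 1.0), (2.7, np.float64(-0.041), 1.0), (2.8, np.float64(-0.034), 1.2), (2.9, np.float64(-0.012), 1.7), (3.0, np.float64(-0.057), 1.7), (3.1, np.float64(-0.041), 1.5), (3.2, np.float64(-0.0), 2.1), (3.3, np.float64(0.066), 3.6), (3.4, np.float64(0.124), 5.2), (3.5, np.float64(0.17), 5.6), (3.6, np.float64(0.232), 6.7), (3.65, np.float64(0.269), 6.5), (3.7, np.float64(0.277), 7.3), (3.75, np.float64(0.297), 7.1)]
33.325 [-2.49918546e-01  5.20668827e-01  1.55190730e+00 -2.15685602e-04
  1.06920426e+00  1.34788716e+00] 0.05286605380663255 30.000988841056824 [-0.808  0.818  0.301 -4.064 -4.271  4.451]
```

The gasket started to push back at about 3.2 rad, and the push-back is now about 0.3 N m, which is snug. Release, retreat and check.

Run:
```python
from turn import *
manip.ungrasp(); manip.wait(.2); s=manip.observe(); print(s['gripper_width'],s['wrist_force'])
manip.move_linear([*P,.24],rate=.12); manip.wait(.5)
s=manip.observe(); print(s['time_s'],s['wrist_force'])
c=wcam(); im=c['image']
cv2.imwrite('pics/end.png',np.hstack([cv2.resize(im[60:360,170:470],(400,400))]+[cv2.resize(np.vstack([cam('scene')['image'][150:300,220:380],cam('side')['image'][110:260,250:410]]),(213,400))]))
```

```text
0.09385292253881886 [-0.92153453 -0.70501134 -1.32628457]
36.5833 [ 0.03268618  0.68746603 -0.10555825]
```

View pics/end.png

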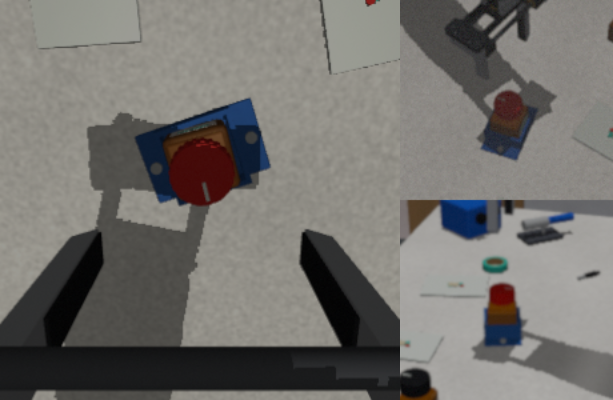

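The jar stands upright in the holder with its lid at crop position (203,172). The gripper is clear and nothing else has moved, so I'm handing in.

```bash
python3 -c "
from bench import manip
print(manip.hand_in())"
```

```text
the job is handed in; nothing more can be done
None
```

I set the jar in the holder, screwed its lid to about 0.3 N m (within the snug range), let go, moved the arm clear and handed the job in; the hand-in returned no verdict.

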